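# Unlock the microscope's slide carriage and run it home

## Task

Bring the glass specimen slide under the microscope's objective: with the fingertips, first press the carriage's black lock plate well down, then keep it pressed all the while you slide the carriage along its rails right up to the end stop at the microscope; then let the plate spring back up so that the carriage is locked there. Do not let the plate up on the way, and do not grip, lift or shift anything else: the small bottle, the slide box and the jar stay where they stand.

Things in the scene. Friction and masses are not known exactly. Their poses are not given: they have to be found in the camera images.
- stage: Fixed base plate, 140 mm wide (x), 490 mm long (y -130 to +360), with two steel rods along y; a beige microscope is clamped on its +y half, at a varying distance. Origin on the work surface, on the centre line. +y is level and points to the microscope, the way the carriage must slide; z up; yaw within 0.6 rad of 0.
- carriage (a joint): Travel of the grey carriage along the stage's +y, m: starts at 0 (free end); 0.09 to 0.14 at the end stop, as the microscope stands. Lock plate up: a catch blocks it at the start (2 mm play) and at the stop (3 mm). Plate 4 mm or more down: slides with about 1.5 N, stays where left. 118 mm wide, 190 long, deck 46 mm above the work surface; glass slide at its microscope end, lock plate at its free end.
- lock (a joint): How far the lock plate is pressed straight down, m: 0 up (locked), 0.008 fully down. A spring pushes it up with 4 N at 0, rising to 8 N at 0.008. It clears the catches from 4 mm down; press it nearly or fully down. It rides on the carriage.
- lock_top (a point): Centre of the top of the black ribbed lock plate, 56 mm (stage x) by 52 mm (stage y), level, 61 mm above the work surface when up, 53 mm fully down; on the stage's centre line at stage y = -80 mm + carriage travel, and moves with it. At both its y ends (28 to 35 mm from its centre) a grey ridge on the carriage, 56 mm high, stops a fingertip sliding off; its x sides are open.
- carriage_nose (a point): Middle of the upper edge of the carriage's microscope-end face, 155 mm ahead (stage +y) of the lock plate's centre, 46 mm above the work surface. It moves with the carriage.
- stop_face (a point): Point on the face of the black end stop at the microscope's foot that the carriage's nose meets (the two points then coincide), on the stage's centre line, 46 mm above the work surface; axes as the stage's. Microscope above the carriage: objective and nosepiece from 65 mm before this face (towards the free end), 96 mm and more above the work surface; its arm from 60 mm before it, 220 mm up.
- oil_mid (a point): Centre of a small loose amber bottle with a black cap, 32 mm across, 75 mm tall, standing on the robot's side of the stage. To be left alone.
- slidebox_mid (a point): Centre of a loose wooden slide box, 89 by 99 mm, 38 mm tall, on the far side of the stage. To be left alone.
- jar_mid (a point): Centre of a loose white jar with a screw cap, 56 mm across, 62 mm tall, on the far side of the stage. To be left alone.

How it is judged:
By the outcome, as a careful person would: the job done as asked, in the order asked, and still so for the second after the job is handed in, with the robot touching nothing.
It also fails if it takes over 35 s, if anything falls off the work surface, if the arm or the gripper's body presses on something with over 40 N, if the wrist force passes 120 N, or if a joint passes its speed limit or range.

## Robot

A 6-joint arm with a two-finger parallel gripper is mounted at the origin on the work surface. World frame = base frame: x ahead of the robot, y to its left, z up, the work surface at z = 0. Lengths are in m, angles in rad, forces in N, time in s.
With the tool pointing down it reaches from about 0.275 to 0.725 m from the base axis. Payload 5.6 kg.
Tool frame: the origin (TCP) lies midway between the tips of the shut fingers; the grasp point (between the pads) lies env.grip_point_offset behind it (env.grip_point_offset is the distance from the TCP to the grasp point, in m); z points along the fingers, y is the line along which they close (so a half turn about z gives the same grasp; the last joint's range is limited). The gripper opens to 85 mm and grips with 20 to 120 N. Pads are 22 mm wide; open, the fingers measure 114 mm over their backs; the gripper's body (76 mm by 85 mm) begins 54 mm behind the grasp point. The pads swing forward as they close: fully open they stand 13 mm farther back than shut.
Start: joints at [1.632, 0.255, 0.108, 0, -1.424, -0.285], TCP at [0.122, 0.536, 0.207] pointing down, gripper open.
Joint ranges: [-2.95, 2.95], [-1.21, 1.97], [-1.09, 1.5], [-2.87, 1.71], [-2.94, -0.07], [-3.05, 3.05]. Speed limits (rad/s): [2.57, 2.57, 3.14, 3.14, 3.14, 3.14].

## Interface

Orientations are given as a 3x3 rotation matrix whose columns are the frame's x, y, z axes.
In Python, from cell import env gives the robot as it stands.
- The arm moves only by the shell command python3 -m handwheel 'ROWS'. ROWS is JSON, a list of rows, each a list of 7 numbers: the gripper's target within -1 to 1 (fully open at 1, half-way at 0, shut at -1), then the shift along the tool's x, y, z in mm, then the turn, a rotation vector about the tool's x, y, z in degrees. A call has 1 to 10 rows; each row is the pose to reach, as a shift and turn from the pose commanded when the call began, along the tool's axes at that moment; what a row does not reach only later rows make up. A row lasts 1/10 s, in which the tool goes at most 50 mm and 8.59 degrees, less where a joint would pass 70% of its speed; a pose out of reach is approached as far as the arm can. A call with a gripper value outside its range is refused whole. The fingers move at their own pace and stop on an object; the grip force is fixed at half the most. Time passes only in rows, so rows that repeat a pose let the fingers close. It gives the time, the measured TCP pose, the force, the opening and the grip force at its end, in the units of the state.
- env.get_state(): the state, without advancing time (a new reading comes with each control period).
- env.read_camera(name): name is "scene" or "top"; returns a dict with "frame" (420x560x3 uint8, blue, green, red), "fx", "fy", "cx", "cy" (pixels), "xyz" and "attitude" of the camera in the world. Camera axes: x right, y up, looking along -z (the intrinsics and any distortion apply to the point x, -y, -z); pixel columns grow to the right and rows downward; lengths in m; the calibration is good to about 2 mm. A picture is of the moment at which its call begins. There is no depth.
- env.hand_in(): hands the job in; it is judged then, once.
The state is a dict: "time": time; "joints": joint angles; "joint_velocities": joint speeds; "joint_efforts": joint torques, N m; "tcp_pos": TCP position; "eef_rot": TCP orientation; "ft_force": force on the tool from outside, world axes, zero at the start; "ft_torque": the same for the moment, N m; "gripper_width": finger opening in m; "finger_force": force on a finger pad.
Only numpy, scipy, OpenCV 4.12 (cv2) and the standard library are available. Lean on these libraries where they do the work, as an engineer would, in place of code of your own. Each camera call takes 0.05 s, during which the arm holds its last target. There are 200 camera calls.

## Working session

There is one attempt and no reset: what is moved stays moved. The work goes in short steps, Python scripts to look and compute and a shell command to move; the robot and the scene stay as the last step left them, time stands still between calls to the robot, and variables do not carry over. Pictures are saved under pics/ and viewed, at most 10 in all, crops included, and the job is handed in when it is done.

```bash
mkdir -p pics; ls; python3 - <<'E'
from cell import env
import cv2,numpy as np
for n in("top","scene"):
    c=env.read_camera(n); cv2.imwrite(f"pics/{n}0.png",c["frame"]); np.savez(f"{n}0.npz",**c)
    print(n,{k:(np.round(v,4).tolist() if k!="frame" else 0) for k,v in c.items()})
s=env.get_state(); print(s["time"],s["tcp_pos"],np.round(s["eef_rot"],4).tolist(),s["ft_force"],s["gripper_width"],env.grip_point_offset)
E
```

```text
pics
top {'frame': 0, 'fx': 436.8487, 'fy': 436.8487, 'cx': 276.2176, 'cy': 206.3268, 'xyz': [0.5039, -0.0085, 0.7256], 'attitude': [[-0.0059, 0.9899, -0.1413], [-1.0, -0.0063, -0.0027], [-0.0035, 0.1413, 0.99]]}
scene {'frame': 0, 'fx': 393.5883, 'fy': 393.5883, 'cx': 276.3759, 'cy': 209.5778, 'xyz': [1.1248, -0.0803, 0.5691], 'attitude': [[0.1625, -0.6754, 0.7193], [0.9867, 0.1139, -0.116], [-0.0036, 0.7286, 0.6849]]}
0.1 [0.12191476 0.53581504 0.20597649] [[0.9751, -0.222, -0.0003], [-0.222, -0.9751, -0.0017], [0.0001, 0.0018, -1.0]] [ 0.45115796 -0.00545944 -0.81472839] 0.08508818482675412 0.0187
```

View pics/top0.png

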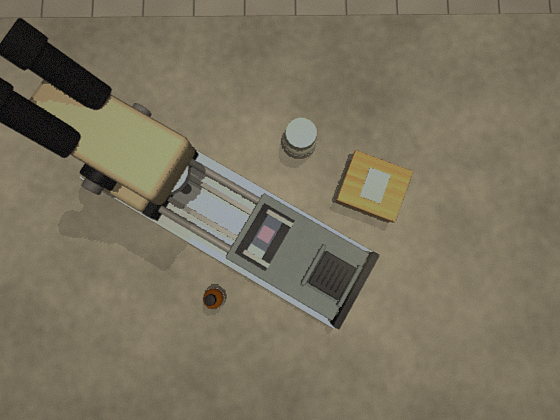

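View pics/scene0.png

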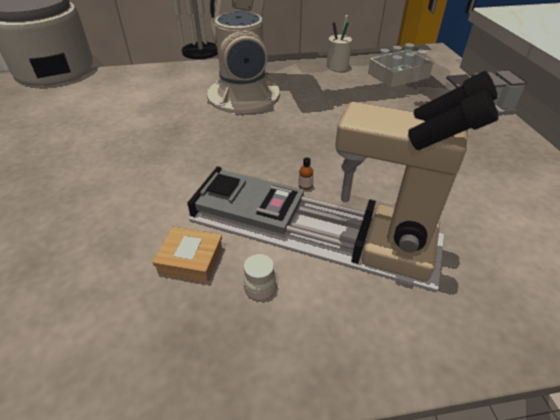

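The top view shows the lock plate at about (333,273), the carriage nose from (227,258) to (265,195), and the ends of the black stop at (195,155) and (152,212). The bottle is at (214,297). In the scene view the plate is at about (222,186) and the stop runs from (370,205) to (360,258).

```bash
cat > h.py <<'E'
import numpy as np,cv2
def ray(c,uv,z):
    d=np.array([(uv[0]-c["cx"])/c["fx"],-(uv[1]-c["cy"])/c["fy"],-1]); d=c["attitude"]@d
    return c["xyz"]+d*(z-c["xyz"][2])/d[2]
def proj(c,p):
    q=c["attitude"].T@(np.asarray(p)-c["xyz"]); return np.array([c["cx"]+c["fx"]*q[0]/-q[2],c["cy"]-c["fy"]*q[1]/-q[2]])
E
python3 - <<'E'
from h import *
for n,s in(("top",(333,273)),("scene",(222,186))):
    c=dict(np.load(n+"0.npz")); g=c["frame"].max(2)
    print(n,g[s[1],s[0]-40:s[0]+40:4])
    for t in(50,60,70,80):
        k,l,st,ce=cv2.connectedComponentsWithStats((g<t).astype(np.uint8))
        for i in range(1,k):
            x,y,w,h,a=st[i]
            if x-3<=s[0]<=x+w+3 and y-3<=s[1]<=y+h+3 and 150<a<4000:
                m=(l==i).astype(np.uint8); cn=max(cv2.findContours(m,0,2)[0],key=len)
                r=cv2.minAreaRect(cn); p=ray(c,r[0],.061)
                B=[ray(c,b,.061)[:2].round(4).tolist() for b in cv2.boxPoints(r)]
                print(t,a,np.round(r[0],1),np.round(r[1],1),p.round(4),B)
c=dict(np.load("top0.npz"))
a,b=ray(c,(227,258),.046),ray(c,(265,195),.046); print("nose",a,b,(a+b)/2, np.linalg.norm(a-b))
for i,col in(("top",1),("scene",0)):
    c=dict(np.load(i+"0.npz")); f=c["frame"]; r=(180,110,320,340) if i=="top" else (180,150,400,280)
    x,y,X,Y=(130,130,400,340) if i=="top" else (180,150,450,285)
    cv2.imwrite(f"pics/{i}c.png",cv2.resize(f[y:Y,x:X],None,fx=2.9,fy=2.8,interpolation=2))
E
```

```text
top [117 123 119 101 119  41  61  51  64  70  46  66  67  58  68  53 117  56
  73  75]
60 388 [330.8 277.1] [42.8 36.1] [ 0.4909 -0.0881  0.061 ] [[0.4895, -0.0461], [0.532, -0.0803], [0.4924, -0.1301], [0.4506, -0.0958]]
60 415 [354.2 289.3] [10.9 84.6] [ 0.4727 -0.1226  0.061 ] [[0.4233, -0.0833], [0.5314, -0.1487], [0.5232, -0.1628], [0.4155, -0.0972]]
70 1294 [330.8 275.9] [38.1 44.8] [ 0.4927 -0.0881  0.061 ] [[0.477, -0.0468], [0.5358, -0.0795], [0.5086, -0.1296], [0.4505, -0.0965]]
70 675 [354.3 289.3] [11.2 84.7] [ 0.4727 -0.1228  0.061 ] [[0.4233, -0.0833], [0.5316, -0.1488], [0.5232, -0.1632], [0.4153, -0.0974]]
80 1429 [331.2 275.8] [38.3 45.7] [ 0.4929 -0.0887  0.061 ] [[0.4772, -0.0467], [0.5367, -0.081], [0.5087, -0.131], [0.4499, -0.0963]]
80 794 [352.9 288.5] [14.  84.7] [ 0.4739 -0.1207  0.061 ] [[0.4251, -0.0798], [0.534, -0.1445], [0.5236, -0.1626], [0.4153, -0.0976]]
scene [161 165 165 164 168  25 116  29  30  31  32  31  30  25 102  49 118 117
 115 116]
50 239 [202.  189.6] [13.1 55.1] [ 0.5093 -0.131   0.061 ] [[0.5656, -0.1676], [0.4197, -0.1131], [0.4459, -0.0898], [0.586, -0.1464]]
50 473 [221.4 186. ] [30.3 22.1] [ 0.5043 -0.0923  0.061 ] [[0.5203, -0.1275], [0.4527, -0.1143], [0.4876, -0.0556], [0.5517, -0.072]]
60 1045 [232.3 195.9] [85.4 52.6] [ 0.5384 -0.0731  0.061 ] [[0.5772, -0.1627], [0.4166, -0.1445], [0.4954, 0.0265], [0.6395, -0.0138]]
70 1329 [240. 198.] [100.7  53. ] [ 0.547  -0.0587  0.061 ] [[0.5766, -0.1632], [0.4156, -0.1425], [0.5146, 0.0557], [0.6546, 0.0099]]
80 2393 [281.  207.4] [181.8  65.2] [0.5868 0.0154 0.061 ] [[0.5736, -0.1649], [0.3742, -0.1259], [0.6005, 0.2013], [0.7425, 0.1188]]
nose [0.5207122  0.06985912 0.046     ] [0.6190775  0.01088366 0.046     ] [0.56989485 0.04037139 0.046     ] 0.11469017689759291
```

View pics/topc.png

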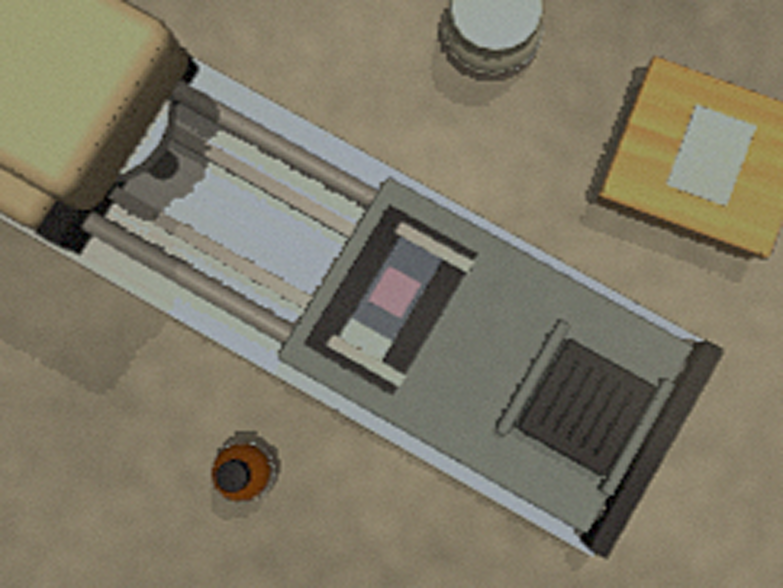

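View pics/scenec.png

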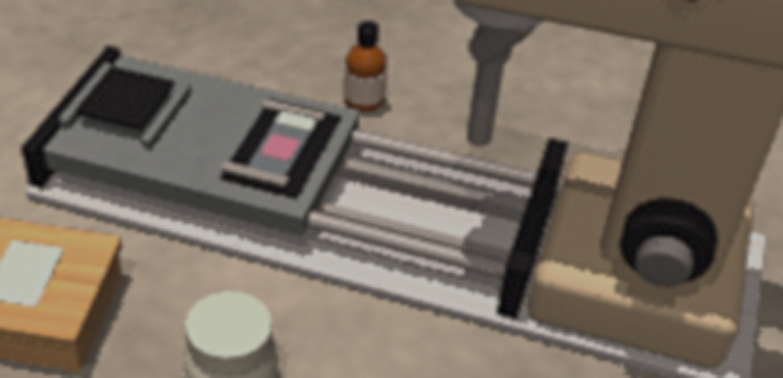

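The crops confirm these positions. Plate corners are about (570,338), (658,388), (600,475) and (520,428) in the top crop. Nose corners are (388,178) and (281,357), and the base plate's far edge runs from (198,62) to (710,343). In the scene crop the foot of the stop's face is at about (500,308).

```bash
python3 - <<'E'
from h import *
t=dict(np.load("top0.npz"));s=dict(np.load("scene0.npz"))
T=lambda p,z:ray(t,(130+p[0]/2.9,130+p[1]/2.8),z)
S=lambda p,z:ray(s,(180+p[0]/2.9,150+p[1]/2.8),z)
pc=np.mean([T(p,.061) for p in((570,338),(658,388),(600,475),(520,428))],0)
n=np.array([T((388,178),.046),T((281,357),.046)]);nm=n.mean(0)
e=[T((198,62),.01),T((710,343),.01)]
ya=lambda v:np.arctan2(-v[0],v[1])
print("plate",pc,"nose",nm,"yaws",ya(nm-pc),ya((e[0]-e[1])), "noseline",np.arctan2(*(n[0]-n[1])[[1,0]]))
sn=np.array([S((357,108),.046),S((305,222),.046)]);print("scene nose",sn,sn.mean(0)); 
sp=np.mean([S(p,.061) for p in((122,68),(175,100),(135,130),(78,105))],0);print("scene plate",sp)
yaw=np.mean([ya(nm-pc),ya(e[0]-e[1])]); Y=np.array([-np.sin(yaw),np.cos(yaw),0])
for p in((500,308),):
    for z in(.01,.015):print("stop-nose travel",(S(p,z)-nm)@Y)
print("bottle",ray(t,(210,300),.075),"head",[ray(t,p,.33) for p in((0,90),(190,150),(155,205),(75,155))])
E
```

```text
plate [ 0.49351084 -0.09054784  0.061     ] nose [0.57142846 0.04140505 0.046     ] yaws -0.5334017420087469 -0.5289671751894045 noseline -0.520359937131799
scene nose [[0.52239651 0.07268078 0.046     ]
 [0.63047907 0.01559832 0.046     ]] [0.57643779 0.04413955 0.046     ]
scene plate [ 0.50462922 -0.0871354   0.061     ]
stop-nose travel 0.1374128780483347
stop-nose travel 0.13775225800322846
bottle [0.4592071  0.09074086 0.075     ] head [array([0.67405603, 0.25512788, 0.33      ]), array([0.61394999, 0.0726189 , 0.33      ]), array([0.56231588, 0.10356164, 0.33      ]), array([0.60989269, 0.1797544 , 0.33      ])]
```

```bash
cat >> h.py <<'E'
from scipy.spatial.transform import Rotation as Ro
yaw=-.53; X=np.array([np.cos(yaw),np.sin(yaw),0]); Y=np.array([-np.sin(yaw),np.cos(yaw),0]); Z=np.array([0,0,1.])
a=np.radians(8); z=-Z*np.cos(a)+Y*np.sin(a); RT=np.c_[X,np.cross(z,X),z]
def rel(s,p,R=RT):
    R0=s["eef_rot"]; return np.round(R0.T@(np.array(p)-s["tcp_pos"])*1e3,1),np.round(Ro.from_matrix(R0.T@R).as_rotvec(degrees=True),2)
E
python3 - <<'E'
from h import *
from cell import env
print(RT,rel(env.get_state(),[.496,-.09,.12]))
E
```

```text
[[ 0.86280707 -0.50061353  0.07035664]
 [-0.50553334 -0.85441029  0.12007954]
 [ 0.         -0.1391731  -0.99026807]] (array([503.7, 527. ,  87. ]), array([ 8.04,  1.2 , 17.52]))
```

```bash
python3 -m handwheel '[[-1,35,35,0,0,0,1.8],[-1,70,70,0,1,0,3.5],[-1,105,105,0,2,0,5],[-1,140,140,0,2,0,7],[-1,175,180,0,3,0,9],[-1,210,215,0,4,0,10],[-1,245,250,0,4,0.5,12],[-1,280,290,0,5,0.5,14],[-1,310,325,0,6,1,16],[-1,340,360,0,8,1.2,17.5]]'; python3 - <<'E'
from h import *
from cell import env
print(rel(env.get_state(),[.496,-.09,.12]))
E
```

```text
time: 1.1
tcp_pos: [0.3739, 0.108, 0.2067]
eef_rot: [[0.863, -0.5, 0.071], [-0.506, -0.854, 0.122], [-0.0, -0.141, -0.99]]
ft_force: [1.7, 0.3, 0.5]
gripper_width: -0.0002
finger_force: 0.0
(array([205.5, 120.3,  70.4]), array([-0.12,  0.01, -0.  ]))
```

```bash
python3 -m handwheel '[[-1,35,20,12,0,0,0],[-1,70,40,24,0,0,0],[-1,105,60,36,0,0,0],[-1,140,80,48,0,0,0],[-1,175,100,60,0,0,0],[-1,205,120,70,0,0,0],[-1,205,120,70,0,0,0],[-1,205,120,70,0,0,0]]'; python3 - <<'E'
from h import *
from cell import env
print(rel(env.get_state(),[.496,-.09,.07]))
for n in("top","scene"):
    c=env.read_camera(n); np.savez(n+"1.npz",**c)
    x,y,u,v=(230,180,400,340) if n=="top" else (160,60,360,260)
    cv2.imwrite(f"pics/{n}1.png",cv2.resize(c["frame"][y:v,x:u],None,fx=2.3,fy=2.3,interpolation=2))
a=[cv2.imread(f"pics/{n}1.png") for n in("top","scene")]
b=np.zeros((460,a[0].shape[1]+a[1].shape[1],3),np.uint8); b[:a[0].shape[0],:a[0].shape[1]]=a[0]; b[:a[1].shape[0],a[0].shape[1]:]=a[1]
b=cv2.resize(b,(800,430));cv2.imwrite("pics/both1.png",b)
E
```

```text
time: 1.9
tcp_pos: [0.495, -0.0884, 0.1195]
eef_rot: [[0.862, -0.502, 0.068], [-0.507, -0.853, 0.121], [-0.003, -0.139, -0.99]]
ft_force: [-0.2, -0.7, 0.5]
gripper_width: -0.0002
finger_force: 0.0
(array([ 1.8,  7.7, 48.9]), array([ 0.  ,  0.14, -0.12]))
```

View pics/both1.png

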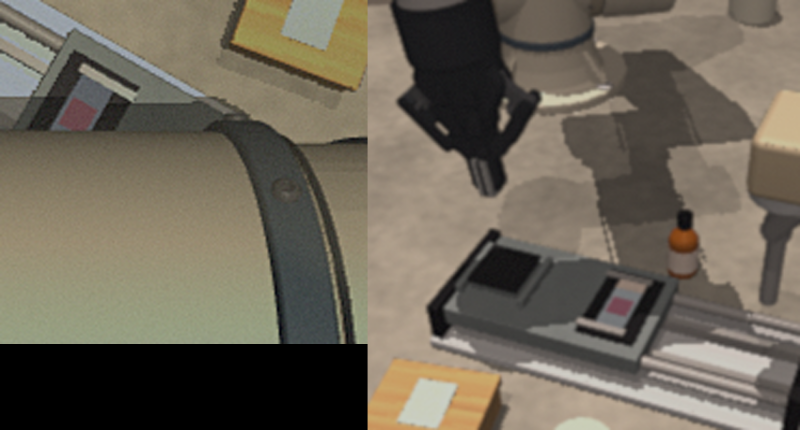

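The right half shows the shut fingers above the lock plate, with the tip at about (488,190) and the plate at (505,270). The left half is blocked by the forearm. Descending now.

```bash
python3 -m handwheel '[[-1,2,2,20,0,0,0],[-1,2,5,40,0,0,0],[-1,2,6,46,0,0,0],[-1,2,6.5,51,0,0,0],[-1,2,7,54,0,0,0],[-1,2,7,54,0,0,0]]'; python3 -m handwheel '[[-1,0,0.3,2,0,0,0],[-1,0,0.3,2,0,0,0]]'
```

```text
time: 2.6
tcp_pos: [0.4977, -0.0881, 0.0666]
eef_rot: [[0.863, -0.5, 0.071], [-0.505, -0.855, 0.121], [0.0, -0.141, -0.99]]
ft_force: [0.5, 0.1, 0.2]
gripper_width: -0.0
finger_force: 0.0
time: 2.8
tcp_pos: [0.4976, -0.0883, 0.0643]
eef_rot: [[0.863, -0.5, 0.071], [-0.505, -0.854, 0.121], [-0.0, -0.14, -0.99]]
ft_force: [0.2, 0.6, 0.1]
gripper_width: 0.0001
finger_force: 0.0
```

```bash
python3 -m handwheel '[[-1,0,0.3,2,0,0,0],[-1,0,0.4,3,0,0,0],[-1,0,0.4,3,0,0,0]]'; python3 -m handwheel '[[-1,0,0.3,2,0,0,0],[-1,0,0.4,3,0,0,0],[-1,0,0.4,3,0,0,0]]';python3 -m handwheel '[[-1,0,0.3,2,0,0,0],[-1,0,0.4,3,0,0,0],[-1,0,0.4,3,0,0,0]]'
```

```text
time: 3.1
tcp_pos: [0.4973, -0.0883, 0.0609]
eef_rot: [[0.863, -0.5, 0.07], [-0.505, -0.854, 0.121], [-0.001, -0.14, -0.99]]
ft_force: [-0.3, -0.1, -0.4]
gripper_width: -0.0001
finger_force: 0.0
time: 3.4
tcp_pos: [0.4973, -0.0882, 0.0578]
eef_rot: [[0.863, -0.501, 0.07], [-0.505, -0.854, 0.121], [-0.001, -0.14, -0.99]]
ft_force: [-0.2, 0.3, 0.0]
gripper_width: -0.0002
finger_force: 0.0
time: 3.7
tcp_pos: [0.4973, -0.0882, 0.0548]
eef_rot: [[0.863, -0.5, 0.07], [-0.505, -0.854, 0.121], [-0.001, -0.14, -0.99]]
ft_force: [0.2, 0.6, 0.1]
gripper_width: 0.0001
finger_force: 0.0
```

No contact force at z = 0.055, so I'll look before going further.

```bash
python3 - <<'E'
from h import *
from cell import env
s=env.get_state();print(s["ft_force"],s["ft_torque"])
c=env.read_camera("scene"); np.savez("scene2.npz",**c)
print(proj(c,s["tcp_pos"]))
cv2.imwrite("pics/s2.png",cv2.resize(c["frame"][130:250,160:320],None,fx=5,fy=5,interpolation=2))
E
```

```text
[0.20590869 0.57878206 0.062001  ] [-0.35043806  0.2113546   0.02125629]
[223.47499553 185.95546778]
```

View pics/s2.png

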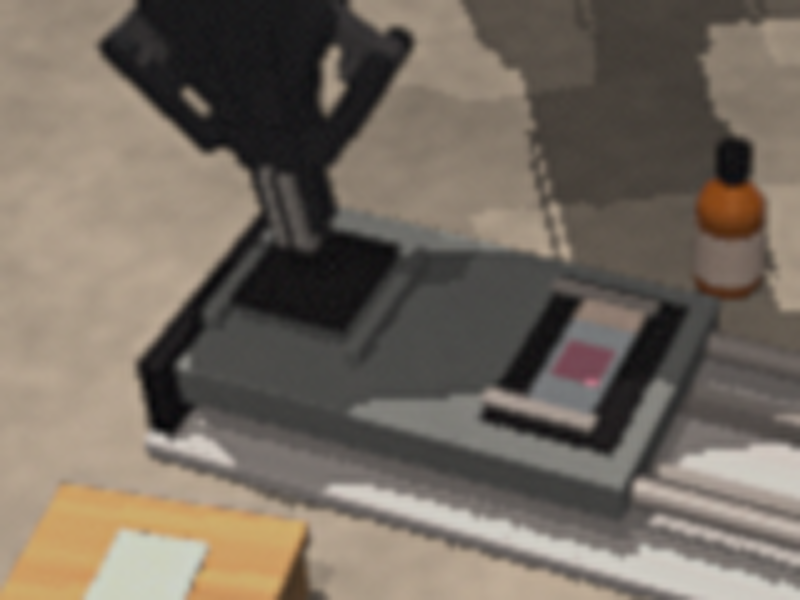

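```bash
python3 - <<'E'
from h import *
for n in("scene0","scene2","top0"):
    c=dict(np.load(n+".npz")); print(n,c["xyz"],list(c), [proj(c,p).round(1).tolist() for p in([0,0,0],[.495,-.0884,.1195],[.4935,-.0905,.061],[.4935,-.0905,.053],[.4935,-.0905,.09])])
c=dict(np.load("scene2.npz"))
s0=dict(np.load("scene0.npz"))
t=np.array([.4973,-.0882,.0548]); print("tip-corner proj",[proj(c,t+RT@[i*.011,j*.014,0]).round(1).tolist() for i in(-1,1) for j in(-1,1)])
# image difference near the carriage: how far did anything move
d=cv2.absdiff(c["frame"],s0["frame"]).max(2); print((d[215:260,180:300]>40).sum())
E
```

```text
scene0 [ 1.12483831 -0.08034443  0.56905313] ['frame', 'fx', 'fy', 'cx', 'cy', 'xyz', 'attitude'] [[243.3, 94.2], [220.1, 159.4], [221.9, 182.5], [222.3, 185.6], [220.5, 171.2]]
scene2 [ 1.12483831 -0.08034443  0.56905313] ['frame', 'fx', 'fy', 'cx', 'cy', 'xyz', 'attitude'] [[243.3, 94.2], [220.1, 159.4], [221.9, 182.5], [222.3, 185.6], [220.5, 171.2]]
top0 [ 0.50390814 -0.00853101  0.7255823 ] ['frame', 'fx', 'fy', 'cx', 'cy', 'xyz', 'attitude'] [[274.2, 612.3], [336.1, 274.9], [332.4, 275.4], [331.7, 275.3], [334.9, 275.7]]
tip-corner proj [[231.9, 183.5], [219.9, 181.9], [227.1, 190.0], [215.0, 188.4]]
91
```

The camera calibration checks out: the base projects to where it appears. The plate is not depressed, and the visible tip is about 9 px (about 20 mm) above the projected TCP. The real tips therefore seem shorter than reported, so I'll keep descending in small steps and watch the force.

```bash
for i in 1 ; do python3 -m handwheel '[[-1,0,0.3,2,0,0,0],[-1,0,0.6,4,0,0,0],[-1,0,0.6,4,0,0,0]]'|egrep 'pos|ft'; done;  python3 -m handwheel '[[-1,0,0.3,2,0,0,0],[-1,0,0.4,3,0,0,0],[-1,0,0.4,3,0,0,0]]'|egrep 'pos|ft'
```

```text
tcp_pos: [0.4972, -0.0882, 0.0505]
ft_force: [1.1, 0.1, 0.3]
tcp_pos: [0.4974, -0.0882, 0.0477]
ft_force: [0.4, 0.6, 0.2]
```

```bash
python3 -m handwheel '[[-1,0,0.3,2,0,0,0],[-1,0,0.4,3,0,0,0],[-1,0,0.4,3,0,0,0]]'|egrep 'pos|ft';  python3 -m handwheel '[[-1,0,0.3,2,0,0,0],[-1,0,0.4,3,0,0,0],[-1,0,0.4,3,0,0,0]]'|egrep 'pos|ft'; python3 - <<'E'
from h import *
from cell import env
s=env.get_state()
c=env.read_camera("scene"); np.savez("scene3.npz",**c)
print(proj(c,s["tcp_pos"]),s["ft_force"])
cv2.imwrite("pics/s3.png",cv2.resize(c["frame"][130:250,160:320],None,fx=5,fy=5,interpolation=2))
E
```

```text
tcp_pos: [0.4973, -0.0882, 0.0447]
ft_force: [1.0, 0.2, -0.3]
tcp_pos: [0.4973, -0.0882, 0.0416]
ft_force: [0.1, -0.3, 0.3]
[224.10566121 190.84943351] [ 0.07500842 -0.29088465  0.31501758]
```

View pics/s3.png

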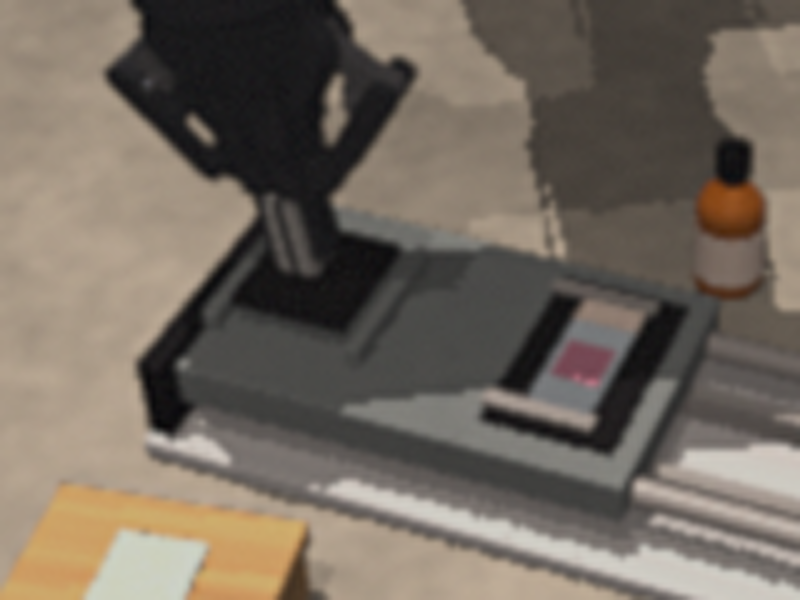

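The tip has come down to about (300,275) in the crop, over the plate and still slightly on the -y side. I'll keep going with a 4 mm shift towards +y.

```bash
python3 -m handwheel '[[-1,0,-2,1,0,0,0],[-1,0,-3.6,2,0,0,0],[-1,0,-3.6,3,0,0,0],[-1,0,-3.6,3,0,0,0]]'|egrep 'pos|ft';  python3 -m handwheel '[[-1,0,0.3,2,0,0,0],[-1,0,0.4,3,0,0,0],[-1,0,0.4,3,0,0,0]]'|egrep 'pos|ft'
```

```text
tcp_pos: [0.4994, -0.0846, 0.0392]
ft_force: [0.2, 0.6, -0.1]
tcp_pos: [0.4998, -0.0848, 0.0367]
ft_force: [-0.4, -1.1, 3.3]
```

```bash
python3 -m handwheel '[[-1,0,0.2,1,0,0,0],[-1,0,0.3,2,0,0,0],[-1,0,0.3,2,0,0,0]]'|egrep 'pos|ft'
```

```text
tcp_pos: [0.4998, -0.0848, 0.0345]
ft_force: [-1.0, 0.1, 5.2]
```

Contact: the force matches the lock spring. Pressing fully down.

```bash
python3 -m handwheel '[[-1,0,0.2,1.5,0,0,0],[-1,0,0.4,3,0,0,0],[-1,0,0.4,3,0,0,0]]'|egrep 'pos|ft';python3 -m handwheel '[[-1,0,0.2,1,0,0,0],[-1,0,0.4,2.5,0,0,0],[-1,0,0.4,2.5,0,0,0]]'|egrep 'pos|ft'
```

```text
tcp_pos: [0.4998, -0.0848, 0.0316]
ft_force: [-1.2, 0.8, 6.5]
tcp_pos: [0.4998, -0.0848, 0.0294]
ft_force: [-1.9, -0.1, 7.8]
```

```bash
python3 -m handwheel '[[-1,0,0.1,0.7,0,0,0],[-1,0,0.2,1,0,0,0],[-1,0,0.2,1,0,0,0]]'|egrep 'pos|ft'
```

```text
tcp_pos: [0.5, -0.0849, 0.0292]
ft_force: [-4.4, 0.4, 14.0]
```

It has bottomed out at 14 N. Sliding along stage +y.

```bash
python3 -m handwheel '[[-1,0,-2,0.6,0,0,0],[-1,0,-5,1,0,0,0],[-1,0,-8,1.4,0,0,0],[-1,0,-11,1.8,0,0,0],[-1,0,-15,2.4,0,0,0],[-1,0,-20,3.1,0,0,0]]'|egrep 'pos|ft'
```

```text
tcp_pos: [0.5103, -0.0674, 0.0292]
ft_force: [-5.5, 1.3, 15.5]
```

```bash
python3 -m handwheel '[[-1,0,-6,0.8,0,0,0],[-1,0,-12,1.7,0,0,0],[-1,0,-18,2.5,0,0,0],[-1,0,-24,3.4,0,0,0],[-1,0,-30,4.2,0,0,0],[-1,0,-36,5,0,0,0],[-1,0,-42,5.9,0,0,0],[-1,0,-48,6.7,0,0,0],[-1,0,-48,6.7,0,0,0]]'|egrep 'time|pos|ft'; python3 - <<'E'
from h import *
from cell import env
c=env.read_camera("scene"); cv2.imwrite("pics/s4.png",cv2.resize(c["frame"][60:290,160:460],None,fx=2.6,fy=2.6,interpolation=2))
E
```

```text
time: 8.4
tcp_pos: [0.5356, -0.0246, 0.0293]
ft_force: [-3.6, 3.4, 13.3]
```

View pics/s4.png

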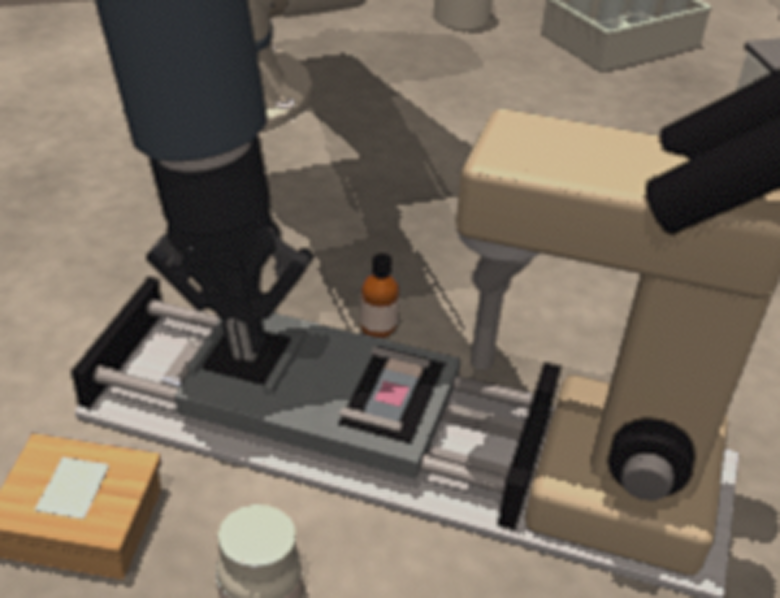

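The carriage has slid about 70 mm with the plate held down. The slide is at (392,395), the gap to the stop runs from about 450 to 530 px, and the microscope head is clear of the wrist.

```bash
python3 -m handwheel '[[-1,0,-5,0.7,0,0,0],[-1,0,-10,1.4,0,0,0],[-1,0,-15,2.1,0,0,0],[-1,0,-20,2.8,0,0,0],[-1,0,-25,3.5,0,0,0],[-1,0,-30,4.2,0,0,0],[-1,0,-35,4.9,0,0,0],[-1,0,-39,5.5,0,0,0],[-1,0,-42,5.9,0,0,0],[-1,0,-42,5.9,0,0,0]]'|egrep 'time|pos|ft'
```

```text
time: 9.45
tcp_pos: [0.5569, 0.0117, 0.0293]
ft_force: [-2.3, 1.6, 13.2]
```

```bash
python3 -m handwheel '[[-1,0,-2,0.3,0,0,0],[-1,0,-4,0.6,0,0,0],[-1,0,-6,0.9,0,0,0],[-1,0,-8,1.2,0,0,0],[-1,0,-8,1.2,0,0,0]]'|egrep 'time|pos|ft'
```

```text
time: 9.95
tcp_pos: [0.5609, 0.0184, 0.0293]
ft_force: [-3.4, 1.7, 13.2]
```

```bash
python3 -m handwheel '[[-1,0,-2,0.3,0,0,0],[-1,0,-4,0.6,0,0,0],[-1,0,-6,0.9,0,0,0],[-1,0,-6,0.9,0,0,0]]'|egrep 'time|pos|ft'; python3 -m handwheel '[[-1,0,-2,0.3,0,0,0],[-1,0,-4,0.6,0,0,0],[-1,0,-4,0.6,0,0,0]]'|egrep 'time|pos|ft'
```

```text
time: 10.35
tcp_pos: [0.564, 0.0237, 0.0293]
ft_force: [-3.4, 1.4, 11.8]
time: 10.65
tcp_pos: [0.5661, 0.0272, 0.0293]
ft_force: [-2.3, 1.8, 12.2]
```

```bash
python3 -m handwheel '[[-1,0,-2,0.3,0,0,0],[-1,0,-4,0.6,0,0,0],[-1,0,-4,0.6,0,0,0]]'|egrep 'time|pos|ft'
```

```text
time: 10.95
tcp_pos: [0.5668, 0.0285, 0.0292]
ft_force: [-6.4, -6.3, 16.1]
```

```bash
python3 -m handwheel '[[-1,0,-1,0.2,0,0,0],[-1,0,-2,0.3,0,0,0],[-1,0,-2,0.3,0,0,0]]'|egrep 'time|pos|ft'; python3 - <<'E'
from h import *
from cell import env
c=env.read_camera("scene"); cv2.imwrite("pics/s5.png",cv2.resize(c["frame"][130:290,190:400],None,fx=3.6,fy=3.6,interpolation=2))
E
```

```text
time: 11.25
tcp_pos: [0.5668, 0.0288, 0.0292]
ft_force: [-9.3, -11.2, 17.9]
```

View pics/s5.png

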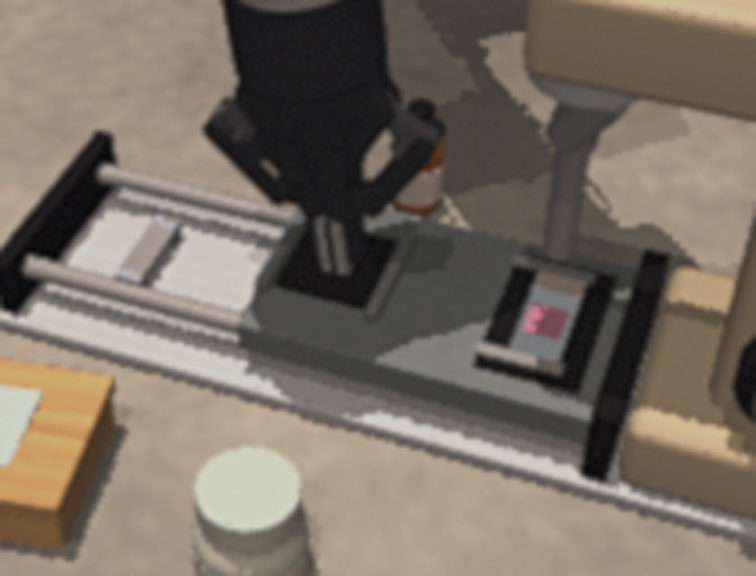

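The nose is against the stop, at about (600,400) in the crop. The position has stalled and the push force is rising. Lifting straight up now so the plate springs back.

```bash
python3 -m handwheel '[[-1,0,-1,-4,0,0,0],[-1,0,-1,-8,0,0,0],[-1,0,-1,-12,0,0,0],[-1,0,-1,-18,0,0,0],[-1,0,-1,-24,0,0,0],[-1,0,-4,-35,0,0,0],[-1,0,-4,-50,0,0,0],[-1,0,-4,-65,0,0,0],[-1,0,-4,-80,0,0,0],[-1,0,-4,-80,0,0,0]]'|egrep 'time|pos|ft'; python3 - <<'E'
from h import *
from cell import env
c=env.read_camera("scene"); cv2.imwrite("pics/s6.png",cv2.resize(c["frame"][130:290,190:400],None,fx=3.6,fy=3.6,interpolation=2))
E
```

```text
time: 12.3
tcp_pos: [0.5659, 0.0259, 0.1102]
ft_force: [0.4, 0.2, 0.6]
```

View pics/s6.png

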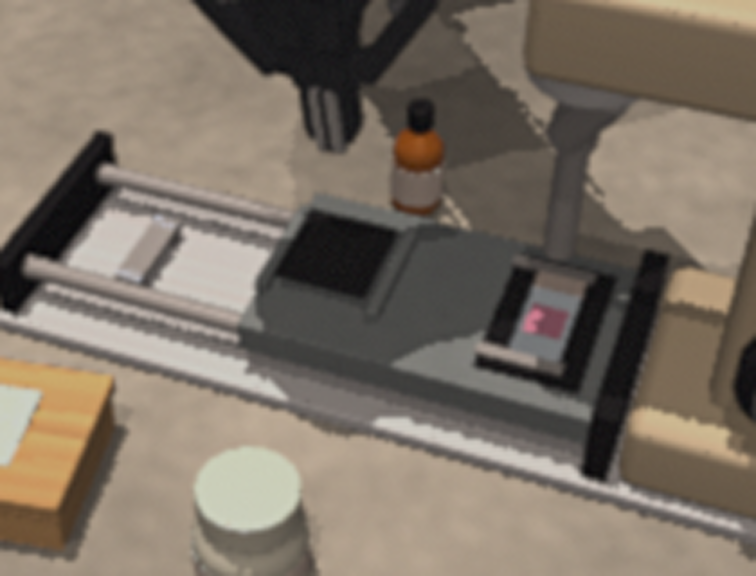

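The plate is up again at about (335,255), the nose is still at the stop, the bottle, box and jar have not moved, and the robot is clear.

```bash
python3 -c "
from cell import env
print(env.hand_in())"
```

```text
the job is handed in; nothing more can be done
None
```

I slid the carriage up to the end stop with its lock plate held down all the way, then let the plate spring back up to lock it there; the bottle, slide box and jar were not touched, and I handed the job in at about 12 s (no verdict was shown).

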